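Prop the tube case open on its stay

TASK

Prop open the lid of the green-lidded tube case: take the orange handle of its stay and swing the stay up and over towards the hinge until it is against its stop, so that it lifts the lid and holds it up by itself. Leave the blue-lidded case shut.

Things in the scene. Friction and masses are not known exactly. Their poses are not given: they have to be found in the camera images.
- green_case: White case with a green lid, fixed to the table, 200 x 150 x 90 mm (x, y, z). Origin: centre of underside; z up; lid hinge on its +x side, front (-x) towards the robot. Its stay is a dark steel bar outside the -y wall. At the stay's free end an orange handle, a freely turning 12 mm bar along y, sticks out sideways: y = -94 to -159 mm is clear of the lid; hold it at y = -130, closing along x.
- green_stay (a joint): Stay angle, rad, -0.4 to 2.41 (stop); 0: level, pointing to the case's front; grows as the handle rises and swings over to the hinge side. Handle axis in the case's frame, mm: x = -10 - 80 cos a, z = 68 + 80 sin a. Starts at -0.35 to 0.1, slight friction. From about 0.2 it lifts the lid, up to 6 N at the handle; past 2.13 the lid's weight holds it over; let go before about 1.8, it falls back.
- green_lid (a joint): Opening of the green lid (rad): 0 shut, about 0.65 resting on the stay at its stop. 6 mm thick, 0.18 to 0.37 kg, hinged at the case's x = +100, z = 90 mm; shut, it covers x = -115 to 100, y = -94 to 94 mm. The stay's handle pushes up under its -y edge. The hinge is free: unpropped, the lid falls shut.
- blue_lid (a joint): Opening of the blue lid (rad), 0 shut; it must stay shut. It belongs to another case of the same shape, with the same stay and orange handle, that stands to the left or the right of the green-lidded one, also fixed, 30 mm or more from the green one's handle.

How it is judged:
By the outcome, as a careful person would: the job done as asked, in the order asked, and still so for the second after the job is handed in, with the robot touching nothing.
It also fails if it takes over 38 s, if anything falls off the work surface, if the arm or the gripper's body presses on something with over 40 N, if the wrist force passes 120 N, or if a joint passes its speed limit or range.

ROBOT

A 7-joint arm with a two-finger parallel gripper is mounted at the origin on the work surface. World frame = base frame: x ahead of the robot, y to its left, z up, the work surface at z = 0. Lengths are in m, angles in rad, forces in N, time in s.
With the tool pointing down it reaches from about 0.4 to 0.85 m from the base axis. Payload 4.5 kg.
Tool frame: the origin (TCP) lies on the centre line of the jaws, within the pads' length; the fingertips stand r.tips_ahead ahead of it and the grasp point (between the pads) is the TCP (r.tips_ahead is the distance from the TCP to the fingertips, in m); z points along the fingers, y is the direction in which the jaws open and shut (so a half turn about z gives the same grasp; the last joint's range is limited). The gripper opens to 88 mm and grips with 3 to 60 N. Pads are 18 mm wide; open, the fingers measure 123 mm over their backs; the gripper's body (75 mm by 187 mm) begins 45 mm behind the grasp point.
Start: joints at [-1.076, 0.689, -0.195, 1.565, 0.157, 0.902, -0.215], TCP at [0.278, 0.56, 0.258] pointing down, gripper open.
Joint ranges: [-3.01, 3.01], [-0.46, 2.08], [-1.47, 1.51], [0.13, 2.56], [-1, 4.14], [0.04, 2.09], [-2.66, 2.66]. Speed limits (rad/s): [2.57, 2.57, 3.14, 3.14, 3.14, 3.14, 3.14].

INTERFACE

Orientations are given as a unit quaternion [x, y, z, w].
In Python, from plant import r gives the robot as it stands.
- The arm moves only by the shell command python3 -m inch 'ROWS' [FORCE]. ROWS is JSON, a list of rows, each a list of 5 numbers: the shift along the world's x, y, z in units of 25 mm (1.0 is 25 mm), then the turn about the world's z in units of 6 degrees (1.0 is 6 degrees), then the finger opening in mm, from 0 to 88.1. A call has 1 to 5 rows; each row shifts and turns the commanded pose from where the row before left it; what a row does not reach is not made up. A row lasts 1/10 s, in which the tool goes at most 50 mm and 8.59 degrees, less where a joint would pass 70% of its speed; a pose out of reach is approached as far as the arm can. A call is refused whole if a number of a shift passes 1 or a number of a turn 1, either way. A call with a gripper value outside its range is refused whole. The fingers move at their own pace and stop on an object; FORCE is the grip in N (left out, the last holds). Time passes only in rows, so rows that do not move let the fingers close. It gives the time, the measured TCP pose, the force and the opening at its end, in the units of the state.
- r.get_state(): the state, without advancing time (a new reading comes with each control period).
- r.snapshot(name): name is "side" or "top" or "wrist"; returns a dict with "pixels" (480x640x3 uint8, red, green, blue), "range_z" (480x640 float32, m along the optical axis (not along the pixel's ray), 0 where there is no reading), "K" (3x3 intrinsics, pixels), "position" and "attitude" of the camera in the world. Camera axes: x right, y up, looking along -z (the intrinsics and any distortion apply to the point x, -y, -z); pixel columns grow to the right and rows downward; lengths in m; the calibration is good to about 2 mm. The wrist camera is an equidistant fisheye: a pixel r from the principal point sees the ray r / f radians off the axis. A picture is of the moment at which its call begins.
- r.finish_job(): hands the job in, once; it reports no verdict.
The state is a dict: "clock": time; "q": joint angles; "qd": joint speeds; "joint_torque": joint torques, N m; "tool_pos": TCP position; "eef_rot": TCP orientation; "contact_force": force on the tool from outside, world axes, zero at the start; "moment": the same for the moment, N m; "opening": opening from 0.0 (shut) to 1.0 (fully open).
Only numpy, scipy, OpenCV 4.12 (cv2) and the standard library are available. Lean on these libraries where they do the work, as an engineer would, in place of code of your own. Each camera call takes 0.05 s, during which the arm holds its last target. There are 200 camera calls.

## Working session

There is one attempt and no reset: what is moved stays moved. The work goes in short steps, Python scripts to look and compute and a shell command to move; the robot and the scene stay as the last step left them, time stands still between calls to the robot, and variables do not carry over. Pictures are saved under pics/ and viewed, about 8 in all and at most 12, crops included, and the job is handed in when it is done.

```bash
mkdir -p pics
cat > h.py <<'E'
import numpy as np, cv2
from plant import r
from scipy.spatial.transform import Rotation as R
def rot(a):
    a=np.array(a,float)
    return a if a.shape==(3,3) else R.from_quat(a).as_matrix()
def cloud(s):
    K=s["K"];z=s["range_z"];v,u=np.mgrid[:480,:640]
    p=np.stack([(u-K[0][2])/K[0][0]*z,-(v-K[1][2])/K[1][1]*z,-z],-1)
    return p@rot(s["attitude"]).T+np.array(s["position"])
def save(s,n): cv2.imwrite("pics/"+n+".png",s["pixels"][:,:,::-1])
def hsv(s): return cv2.cvtColor(s["pixels"],cv2.COLOR_RGB2HSV)
E
python3 - <<'E'
from h import *
print(r.tips_ahead, r.get_state())
ims=[]
for n in("top","side"):
    s=r.snapshot(n);ims.append(s["pixels"]);np.savez("pics/"+n,**s)
    H=hsv(s);P=cloud(s)
    for c,lo,hi in(("green",40,85),("blue",95,130),("orange",5,22)):
        m=((H[...,0]>=lo)&(H[...,0]<=hi)&(H[...,1]>110)&(H[...,2]>60)).astype(np.uint8)
        k,l,st,ce=cv2.connectedComponentsWithStats(m)
        for i in range(1,k):
            if st[i,4]<40: continue
            q=P[(l==i)&(s["range_z"]>0)]
            print(n,c,st[i],ce[i].round(),np.median(q,0).round(3),np.percentile(q,3,0).round(3),np.percentile(q,97,0).round(3))
            rc=cv2.minAreaRect(q[:,:2].astype(np.float32)*1000); print("   ",rc)
cv2.imwrite("pics/a.png",cv2.resize(np.vstack(ims),(450,675))[:,:,::-1][:600] if 0 else cv2.resize(np.hstack(ims),(800,300))[:,:,::-1])
E
```

```text
0.019 {'clock': 0.0, 'q': array([-1.07619851,  0.6899423 , -0.19447701,  1.56634202,  0.15730908,
        0.90245889, -0.2150795 ]), 'qd': array([ 0.00038299,  0.00080818, -0.00035216, -0.00071947,  0.00119626,
        0.00054194, -0.00106026]), 'joint_torque': array([ 5.06412161e-04, -5.27562153e+01, -1.26673780e+00, -1.53431565e+01,
       -5.26941021e-02,  6.61400918e-03,  1.48907893e-04]), 'tool_pos': array([0.27771547, 0.5592601 , 0.2569356 ]), 'eef_rot': array([ 2.28326028e-01,  9.73584331e-01, -8.71844316e-04, -1.23838491e-04]), 'contact_force': array([ 0.17306902,  0.51027581, -0.03649198]), 'moment': array([ 0.02692331, -0.03810638,  0.01165856]), 'opening': 1.0014141611996228}
top green [   60   204   160   167 11748] [141. 286.] [0.515 0.352 0.097] [0.407 0.254 0.095] [0.625 0.458 0.099]
    ((516.7291259765625, 356.9068603515625), (188.38531494140625, 215.01089477539062), 67.71998596191406)
top green [130 274  21  21 352] [140. 284.] [0.52  0.356 0.099] [0.505 0.341 0.096] [0.534 0.37  0.101]
    ((519.5398559570312, 355.48486328125), (33.2733039855957, 32.061920166015625
[... 4890 characters left out ...]
016, 3.780529499053955), 1.349441409111023)
side blue [ 492  372   80  108 1804] [529. 431.] [ 0.741 -0.408  0.034] [ 0.739 -0.484  0.006] [ 0.753 -0.323  0.052]
    ((760.4783935546875, -407.40545654296875), (175.7456512451172, 45.150909423828125), 89.75521850585938)
side orange [200 193   9  27 129] [204. 206.] [0.396 0.275 0.076] [0.38  0.242 0.071] [0.412 0.311 0.079]
    ((396.4790954589844, 277.2286376953125), (81.53886413574219, 10.608650207519531), 68.07626342773438)
side orange [315 366  21  43 275] [325. 387.] [ 0.464 -0.216  0.069] [ 0.458 -0.252  0.066] [ 0.47  -0.179  0.072]
    ((464.1085205078125, -214.20542907714844), (76.5245132446289, 11.393893241882324), 84.86053466796875)
```

View pics/a.png

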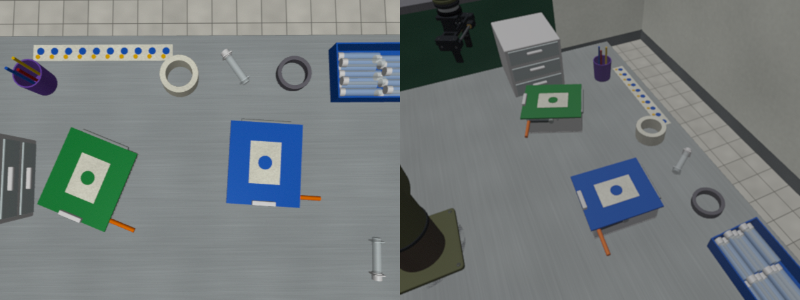

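The picture shows the green case on the left (lid about (85,180), handle (120,226)) and the blue case in the middle, with its handle at (310,198). From the lid and handle, the green case's origin is about (0.524, 0.354) with yaw about -22.3°. I'll grip at case y ≈ -138, which is about world (0.388, 0.260, 0.070). The turn is about -86°.

```bash
python3 -m inch '[[0.31,-0.85,0,-1,88],[0.31,-0.85,0,-1,88],[0.31,-0.85,0,-1,88],[0.31,-0.85,0,-1,88],[0.31,-0.85,0,-1,88]]' 30
python3 -m inch '[[0.31,-0.85,-0.3,-1,88],[0.31,-0.85,-0.3,-1,88],[0.31,-0.85,-0.3,-1,88],[0.31,-0.85,-0.3,-1,88],[0.31,-0.85,-0.3,-1,88]]'
python3 -m inch '[[0.31,-0.85,-0.4,-1,88],[0.31,-0.85,-0.4,-1,88],[0.31,-0.85,-0.4,-1,88],[0.31,-0.85,-0.4,-1,88],[0,0,0,-0.3,88]]'
python3 -m inch '[[0,0,0,0,88],[0,0,0,0,88]]'
cat > w.py <<'E'
from h import *
import sys
st=r.get_state();p=np.array(st["tool_pos"]);M=R.from_quat(st["eef_rot"]).as_matrix()
print(p.round(4),"toolY",np.degrees(np.arctan2(M[1,1],M[0,1])).round(1),"f",np.round(st["contact_force"],1),"op",st["opening"],st["clock"])
y=np.radians(-22.3);c=np.array([[np.cos(y),np.sin(y)],[-np.sin(y),np.cos(y)]])
print("case frame",(c@(p[:2]-[.524,.354])*1000).round(1))
s=r.snapshot("wrist");save(s,sys.argv[1])
H=hsv(s);K=s["K"];A=rot(s["attitude"])
m=((H[...,0]>=5)&(H[...,0]<=22)&(H[...,1]>110)&(H[...,2]>60)).astype(np.uint8)
k,l,S,ce=cv2.connectedComponentsWithStats(m)
for i in range(1,k):
    if S[i,4]<150: continue
    v,u=np.nonzero(l==i)
    d=np.stack([(u-K[0][2])/K[0][0],-(v-K[1][2])/K[1][1]],-1);t=np.hypot(*d.T)
    ray=np.c_[d/t[:,None]*np.sin(t)[:,None],-np.cos(t)]@A.T
    o=np.array(s["position"]);z=float(sys.argv[2]) ;w=o+ray*((z-o[2])/ray[:,2])[:,None]
    print(S[i],ce[i].round(),cv2.minAreaRect(w[:,:2].astype(np.float32)*1000),((w[:,:2].mean(0)-[.524,.354])@c.T*1000).round(1),np.median(s["range_z"][l==i]))
E
python3 w.py w1 0.071
```

```text
clock: 0.6
tool_pos: [0.3168, 0.4525, 0.2574]
eef_rot: [0.474, 0.88, -0.0, 0.0]
contact_force: [-0.2, 0.2, -0.1]
opening: 0.998
clock: 1.1
tool_pos: [0.3555, 0.3464, 0.2198]
eef_rot: [0.686, 0.728, -0.0, 0.0]
contact_force: [0.3, 0.6, 0.3]
opening: 0.999
clock: 1.6
tool_pos: [0.3866, 0.2587, 0.1793]
eef_rot: [0.832, 0.555, -0.002, 0.001]
contact_force: [-1.2, -0.4, -0.6]
opening: 0.998
clock: 1.8
tool_pos: [0.3862, 0.2639, 0.1805]
eef_rot: [0.829, 0.559, 0.0, -0.0]
contact_force: [-0.3, -0.9, 0.5]
opening: 0.998
[0.3862 0.2639 0.1805] toolY -22.0 f [-0.3 -0.9  0.5] op 0.9981226168140924 1.8
case frame [ -93.3 -135.7]
[ 314  189   18   90 1551] [322. 233.] ((393.7362976074219, 269.5212097167969), (61.871578216552734, 11.209654808044434), 67.84758758544922) [ -88.6 -126.2] 0.24315245
[100 342  30  57 821] [111. 370.] ((173.3456268310547, 221.79043579101562), (74.39091491699219, 28.26915168762207), 47.98590850830078) [-276.4 -254.6] 0.077597
[504 342  31  57 874] [522. 370.] ((511.4313659667969, 85.57683563232422), (75.06944274902344, 29.84456443786621), 86.70904541015625) [  92.  -252.3] 0.07779006
[ 286  394  313   49 2306] [463. 424.] ((450.261962890625, 44.59899139404297), (19.14276885986328, 337.4154052734375), 68.0694580078125) [  56.2 -317.1] 0.07094301
```

View pics/w1.png

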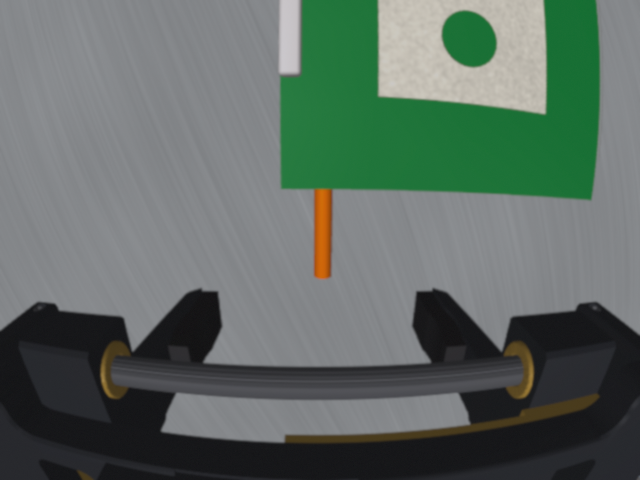

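The wrist view shows the handle at pixels (322,189–279), lying between the jaws. It's about 5 mm off centre along case x, and the position agrees with the first estimate. I'll descend and grip.

```bash
python3 -m inch '[[0.17,-0.1,-0.9,0,88],[0,0,-0.9,0,88],[0,0,-0.9,0,88],[0,0,-0.9,0,88],[0,0,-0.8,0,88]]'
python3 -m inch '[[0,0,0,0,88],[0,0,0,0,88]]'
python3 -m inch '[[0,0,0,0,8],[0,0,0,0,8],[0,0,0,0,8],[0,0,0,0,8],[0,0,0,0,8]]' 30
python3 -m inch '[[0,0,0,0,8],[0,0,0,0,8],[0,0,0,0,8]]'
python3 w.py w2 0.071
```

```text
clock: 2.35
tool_pos: [0.3904, 0.2613, 0.0695]
eef_rot: [0.829, 0.559, 0.001, -0.001]
contact_force: [-0.5, -0.9, 0.6]
opening: 1.0
clock: 2.55
tool_pos: [0.3905, 0.2606, 0.0705]
eef_rot: [0.83, 0.558, 0.0, -0.0]
contact_force: [-0.3, -0.9, -0.7]
opening: 0.998
clock: 3.05
tool_pos: [0.3908, 0.2599, 0.0705]
eef_rot: [0.83, 0.558, 0.0, 0.0]
contact_force: [0.1, 0.4, 0.9]
opening: 0.565
clock: 3.35
tool_pos: [0.3907, 0.2598, 0.0702]
eef_rot: [0.83, 0.558, 0.0, 0.0]
contact_force: [-0.4, -0.5, -0.6]
opening: 0.296
[0.3907 0.2598 0.0702] toolY -22.2 f [-0.4 -0.5 -0.6] op 0.29626479835664526 3.35
case frame [ -87.6 -137.7]
[ 296  246   32  122 3599] [312. 305.] ((394.0665588378906, 269.9039001464844), (53.21415710449219, 11.37336254119873), 67.72145080566406) [ -88.3 -125. ] 0.13665721
[221 350  18  63 629] [228. 381.] ((346.2786865234375, 249.49253845214844), (37.14790344238281, 7.441121578216553), 60.154422760009766) [-125.2 -163.5] 0.07659554
[395 350  18  63 655] [405. 381.] ((417.2244873046875, 220.60784912109375), (37.088768005371094, 7.454991340637207), 75.37065124511719) [ -47.7 -163.2] 0.07688932
[ 149  414  359   29 3211] [352. 432.] ((375.8580322265625, 202.34503173828125), (10.776296615600586, 188.75267028808594), 67.85758209228516) [ -68.3 -198. ] 0.07092375
```

View pics/w2.png

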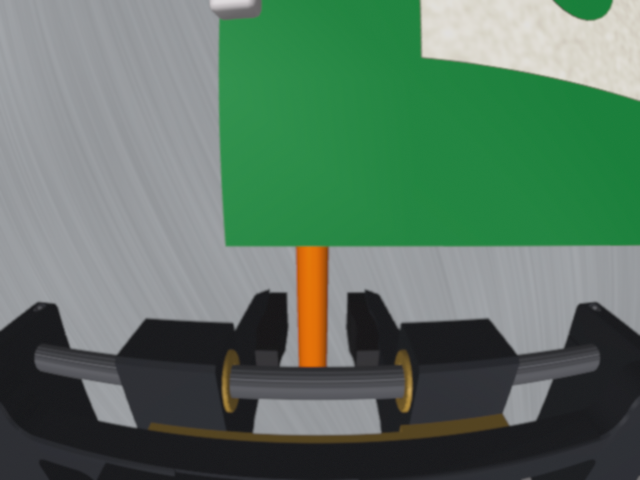

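```bash
python3 -m inch '[[0,0,0,0,8],[0,0,0,0,8],[0,0,0,0,8],[0,0,0,0,8]]'
python3 - <<'E'
import numpy as np
y=np.radians(-22.3);a=np.linspace(0.02,2.42,21)
x=-80*np.cos(a);z=80*np.sin(a)
for i in range(20):
    dx=(x[i+1]-x[i])/25;dz=(z[i+1]-z[i])/25
    print(round(a[i+1],2),np.round([dx*np.cos(y),dx*np.sin(y),dz],2))
E
```

```text
clock: 3.8
tool_pos: [0.3894, 0.26, 0.0701]
eef_rot: [0.83, 0.558, -0.001, -0.0]
contact_force: [-3.1, 1.6, 0.2]
opening: 0.118
0.14 [ 0.03 -0.01  0.38]
0.26 [ 0.07 -0.03  0.38]
0.38 [ 0.11 -0.05  0.36]
0.5 [ 0.15 -0.06  0.35]
0.62 [ 0.19 -0.08  0.33]
0.74 [ 0.22 -0.09  0.3 ]
0.86 [ 0.25 -0.1   0.27]
0.98 [ 0.28 -0.12  0.23]
1.1 [ 0.31 -0.13  0.19]
1.22 [ 0.33 -0.13  0.15]
1.34 [ 0.34 -0.14  0.11]
1.46 [ 0.35 -0.14  0.07]
1.58 [ 0.35 -0.15  0.02]
1.7 [ 0.35 -0.15 -0.03]
1.82 [ 0.35 -0.14 -0.07]
1.94 [ 0.34 -0.14 -0.12]
2.06 [ 0.32 -0.13 -0.16]
2.18 [ 0.3  -0.12 -0.2 ]
2.3 [ 0.28 -0.11 -0.24]
2.42 [ 0.25 -0.1  -0.27]
```

```bash
python3 -m inch '[[0,0,0,0,8],[0.03,-0.01,0.38,0,8],[0.07,-0.03,0.38,0,8],[0.11,-0.05,0.36,0,8],[0.15,-0.06,0.35,0,8]]'
python3 -m inch '[[0.19,-0.08,0.33,0,8],[0.22,-0.09,0.30,0,8],[0,0,0,0,8]]'
python3 - <<'E'
from h import *
y=np.radians(-22.3);c=np.array([[np.cos(y),np.sin(y)],[-np.sin(y),np.cos(y)]])
s=r.get_state();p=s["tool_pos"];q=c@(p[:2]-[.524,.354])*1000
print(q,p[2]*1000,"angle",np.arctan2(p[2]*1000-68,-(q[0]+10)),"rad",np.hypot(p[2]*1000-68,q[0]+10),s["contact_force"].round(1))
s=r.snapshot("side");cv2.imwrite("pics/s1.png",cv2.resize(s["pixels"][80:300,120:400],None,fx=2,fy=2)[:,:,::-1])
E
```

```text
clock: 4.3
tool_pos: [0.3985, 0.2562, 0.1074]
eef_rot: [0.83, 0.558, -0.001, -0.0]
contact_force: [-4.3, 2.5, -0.8]
opening: 0.118
clock: 4.6
tool_pos: [0.4099, 0.2515, 0.1238]
eef_rot: [0.83, 0.557, 0.0, -0.0]
contact_force: [-5.7, 1.2, 4.3]
opening: 0.119
[ -66.63253361 -138.10898103] 123.78786851671718 angle 0.7778848545879692 rad 79.49547242778863 [-5.7  1.2  4.3]
```

View pics/s1.png

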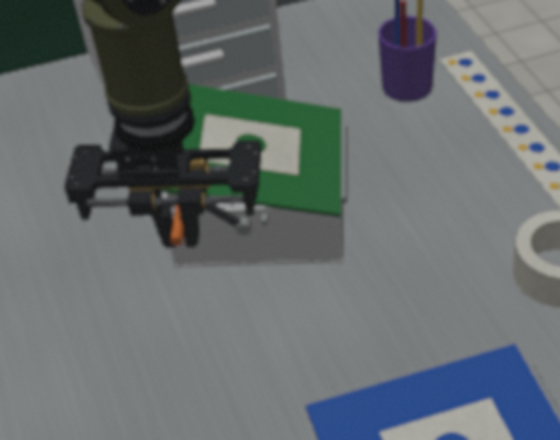

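The handle (177,225) is between the fingers, the stay is rising and the green lid is lifting. The arc radius of 79.5 mm matches the expected 80, and forces are low, so I'll continue.

```bash
python3 -m inch '[[0.25,-0.10,0.27,0,8],[0.28,-0.12,0.23,0,8],[0.31,-0.13,0.19,0,8],[0.33,-0.13,0.15,0,8],[0.34,-0.14,0.11,0,8]]'
python3 -m inch '[[0.35,-0.14,0.07,0,8],[0.35,-0.15,0.02,0,8],[0.35,-0.15,-0.03,0,8],[0.35,-0.14,-0.07,0,8],[0,0,0,0,8]]'
cat > a.py <<'E'
from h import *
y=np.radians(-22.3);c=np.array([[np.cos(y),np.sin(y)],[-np.sin(y),np.cos(y)]])
s=r.get_state();p=s["tool_pos"];q=c@(p[:2]-[.524,.354])*1000
print(q,p[2]*1000,"angle",np.arctan2(p[2]*1000-68,-(q[0]+10)),"rad",np.hypot(p[2]*1000-68,q[0]+10),s["contact_force"].round(1))
E
python3 a.py
```

```text
clock: 5.15
tool_pos: [0.4487, 0.2358, 0.1471]
eef_rot: [0.83, 0.557, 0.0, 0.0]
contact_force: [-3.3, 0.4, 3.0]
opening: 0.116
clock: 5.65
tool_pos: [0.4847, 0.2212, 0.1457]
eef_rot: [0.83, 0.557, 0.001, 0.001]
contact_force: [0.4, 0.7, -3.5]
opening: 0.118
[  13.96824851 -137.75567217] 145.6595261807667 angle 1.8701538484008293 rad 81.27409761454078 [ 0.4  0.7 -3.5]
```

```bash
python3 -m inch '[[0.34,-0.14,-0.12,0,8],[0.32,-0.13,-0.16,0,8],[0.30,-0.12,-0.20,0,8],[0.28,-0.11,-0.24,0,8],[0,0,0,0,8]]'
python3 a.py
python3 -m inch '[[0.13,-0.05,-0.13,0,8],[0.13,-0.05,-0.14,0,8],[0.06,-0.025,-0.08,0,8],[0,0,0,0,8]]'
python3 a.py
python3 w.py w3 0.12
```

```text
clock: 6.15
tool_pos: [0.5144, 0.209, 0.127]
eef_rot: [0.83, 0.557, -0.0, 0.0]
contact_force: [-0.8, 3.9, -5.4]
opening: 0.115
[  46.15306444 -137.75420734] 126.96426742957811 angle 2.331779014927607 rad 81.42451399485813 [-0.8  3.9 -5.4]
clock: 6.55
tool_pos: [0.5199, 0.2068, 0.12]
eef_rot: [0.83, 0.558, -0.001, -0.001]
contact_force: [-7.9, 3.0, 9.5]
opening: 0.122
[  52.06215183 -137.77005872] 120.03396246762246 angle 2.443861678327326 rad 80.98915939515832 [-7.9  3.   9.5]
[0.5199 0.2068 0.12  ] toolY -22.1 f [-7.9  3.   9.5] op 0.12243487861563906 6.55
case frame [  52.1 -137.8]
[ 297  232   35  136 4160] [314. 299.] ((524.90869140625, 218.56405639648438), (58.82859420776367, 12.938887596130371), 67.79175567626953) [  52.4 -123. ] 0.13454026
[257 351  13  64 509] [262. 383.] ((488.98602294921875, 190.06982421875), (37.209861755371094, 5.079163074493408), 62.87934112548828) [  29.4 -164.2] 0.076313995
[364 351  14  64 532] [371. 383.] ((532.745361328125, 172.47964477539062), (37.097511291503906, 5.491095542907715), 72.81175231933594) [  77.3 -164. ] 0.07643279
[ 121  419  357   24 3354] [326. 433.] ((488.0294494628906, 155.03671264648438), (11.114115715026855, 189.29405212402344), 68.13330078125) [  57.7 -199. ] 0.07091446
```

View pics/w3.png

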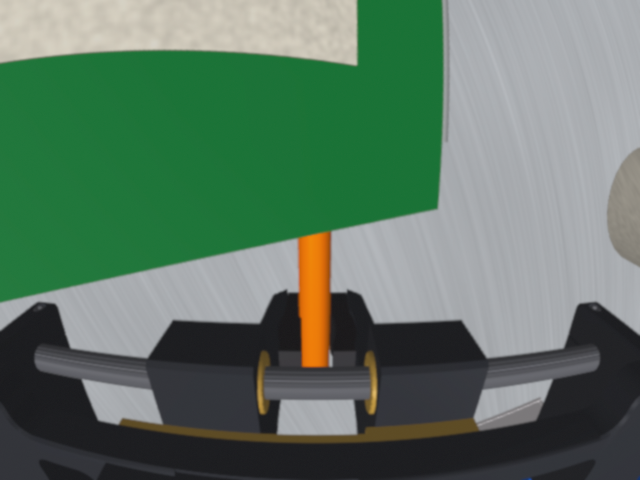

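The wrist view shows the handle (314,232–365) held clear of the lid edge. The calculated angle is about 2.44 and the force has stepped up, so the stay is against its stop. I'll release, back out along case -y, then rise.

```bash
python3 -m inch '[[0,0,0,0,40],[0,0,0,0,40],[0,0,0,0,40],[0,0,0,0,40]]'
python3 a.py
python3 -m inch '[[-0.15,-0.37,0,0,40],[-0.15,-0.37,0,0,40],[-0.15,-0.37,0,0,40],[-0.15,-0.37,0,0,40],[-0.15,-0.37,0,0,40]]'
python3 -m inch '[[-0.1,-0.25,0.4,0,40],[0,0,0.9,0,40],[0,0,0.9,0,40],[0,0,0.9,0,40],[0,0,0.9,0,40]]'
python3 -m inch '[[-0.3,-0.8,0.5,0,40],[0,0,0,0,40],[0,0,0,0,40],[0,0,0,0,40]]'
python3 - <<'E'
from h import *
ims=[]
for n in("side","top"):
    s=r.snapshot(n);H=hsv(s);P=cloud(s);ims.append(s["pixels"])
    for c,lo,hi in(("green",40,85),("blue",95,130),("orange",5,22)):
        m=((H[...,0]>=lo)&(H[...,0]<=hi)&(H[...,1]>110)&(H[...,2]>60)).astype(np.uint8)
        k,l,S,ce=cv2.connectedComponentsWithStats(m)
        for i in range(1,k):
            q=P[(l==i)&(s["range_z"]>0)]
            if S[i,4]<90 or abs(q[:,1].mean())>.45 or q[:,0].mean()>.7: continue
            print(n,c,S[i],q.mean(0).round(3),q.min(0).round(3),q.max(0).round(3))
            if c=="green" and S[i,4]>2000:
                A=np.c_[q[:,:2],np.ones(len(q))];g=np.linalg.lstsq(A,q[:,2],rcond=None)[0];print(" lid tilt",np.arctan(np.hypot(*g[:2])))
cv2.imwrite("pics/f.png",np.hstack([cv2.resize(i,(400,300)) for i in ims])[:,:,::-1])
E
```

```text
clock: 7.0
tool_pos: [0.5227, 0.2054, 0.1197]
eef_rot: [0.83, 0.557, 0.001, 0.001]
contact_force: [0.5, 0.2, -0.5]
opening: 0.447
[  55.20135262 -137.92656721] 119.69227724397575 angle 2.471251327129524 rad 83.20641747959469 [ 0.5  0.2 -0.5]
clock: 7.5
tool_pos: [0.5025, 0.1587, 0.1195]
eef_rot: [0.83, 0.558, -0.0, 0.0]
contact_force: [0.6, -0.9, -1.3]
opening: 0.456
clock: 8.0
tool_pos: [0.5003, 0.1534, 0.2211]
eef_rot: [0.83, 0.558, 0.0, 0.0]
contact_force: [-0.4, -0.5, 0.3]
opening: 0.454
clock: 8.4
tool_pos: [0.4927, 0.1345, 0.2314]
eef_rot: [0.83, 0.558, -0.0, -0.0]
contact_force: [0.5, 0.7, -0.8]
opening: 0.453
side green [206  91  24  43 558] [0.49  0.394 0.212] [0.443 0.133 0.196] [0.521 0.466 0.397]
side green [250 165  22  12 144] [0.535 0.263 0.141] [0.508 0.246 0.128] [0.557 0.281 0.16 ]
side green [280 164  11  23 181] [0.584 0.258 0.107] [0.527 0.086 0.096] [0.611 0.3   0.283]
side blue [ 273  253  149  116 7785] [ 0.553 -0.109  0.097] [ 0.442 -0.2    0.07 ] [0.667 0.002 0.103]
side blue [337 297  18  15 211] [ 0.558 -0.099  0.099] [ 0.542 -0.116  0.095] [ 0.574 -0.084  0.103]
side orange [262 175   6  26 130] [0.522 0.219 0.127] [0.507 0.187 0.114] [0.539 0.264 0.135]
side orange [315 366  21  43 275] [ 0.464 -0.215  0.069] [ 0.457 -0.253  0.06 ] [ 0.474 -0.176  0.075]
top green [  18  202  202  136 8650] [0.555 0.369 0.159] [0.452 0.136 0.094] [0.653 0.466 0.587]
 lid tilt 0.6851123507098309
top green [117 260  25  19 370] [0.543 0.346 0.161] [0.529 0.329 0.148] [0.556 0.363 0.171]
top blue [  362   193   123   140 11739] [ 0.554 -0.101  0.097] [ 0.43  -0.237 -0.003] [ 0.672 -0.001  0.102]
top blue [414 249  21  22 364] [ 0.556 -0.102  0.099] [ 0.54  -0.118  0.096] [ 0.573 -0.085  0.103]
top orange [481 312  33   9 228] [ 0.462 -0.228  0.068] [ 0.452 -0.283  0.001] [ 0.47  -0.2    0.073]
```

View pics/f.png

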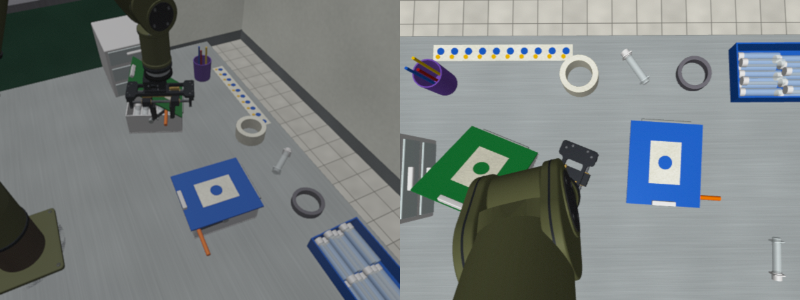

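The picture shows the green lid standing open (top view (475,165), tilt about 0.68). Its handle stays over on the hinge side, the gripper is clear, and the blue lid is flat. I'll hand in the job.

```bash
python3 -c "
from plant import r
print(r.get_state()['contact_force']);r.finish_job()"
```

```text
[-0.00266556 -0.48893674 -0.25931543]
the job is handed in; nothing more can be done
```

The green lid is propped open and holding by itself, and the job was handed in at about 8.5 s of the 38 s allowed. I gripped the green stay's handle, swung it along its arc against the stop, let go and backed the gripper clear.

- **Stay:** the calculated angle at the stop was about 2.44 rad against the stated 2.41, and the contact force rose to about 12 N there. After release, the handle was still on the hinge side at about z = 0.12 m.
- **Green lid:** the tilt read about 0.68 rad against the expected 0.65. That estimate is rough because some stray depth points were included.
- **Blue lid:** it is unchanged, flat at z of about 0.097 m.
- **Robot:** the contact force was about 0.5 N, within sensor noise, so it was touching nothing.

No check failed. I didn't measure the full second after hand-in.

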